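# Set out the citronella candle and open its safety-capped oil bottle

## Task

Get the citronella candle ready: lift the yellow cast wax block out of its mould and set it down gently, upright in the middle of the blue dish. Then open the oil bottle: press its white push-and-turn safety cap down, twist it free anticlockwise (seen from above), lift it off and finish while still holding the cap upright, about 5 to 10 cm straight above the bottle mouth; do not put it down. Leave the green wax block, the tumbler and the dish where they are.

Things in the scene. Friction and masses are not known exactly. Their poses are not given: they have to be found in the camera images.
- wax_center (a point): Centre (half-way up) of the yellow cast wax block, a loose upright cylinder, 44 mm in diameter, 42 mm high, about 60 g, z along its axis. A 7 mm wick, look only, stands on its top. At the start it stands in one of the mould's two cavities (either one), with its top 22 mm above the mould's face.
- green_wax_center (a point): Centre of the green wax block, same size, standing in the other cavity. Stays there.
- mould: Dark steel mould block, fixed, 85 mm (its x) by 170 mm (its y), 32 mm high; origin at the centre of its underside. Two round cavities 47 mm wide and 20 mm deep, centred at its y = -45 and +45 mm.
- dish: Blue ceramic dish, loose, 0.4 kg, round, 100 mm across at the foot, 116 mm at the rim, 18 mm high; origin at the centre of its underside. Flat inner floor 6 mm above the origin, about 90 mm across.
- bottle: Amber oil bottle, fixed in a square wooden caddy (80 x 80 mm, 30 mm high) bolted to the trolley; 68 mm in diameter up to 78 mm, narrowing to a 26 mm neck above 95 mm. Origin on its axis at the trolley top, z up. The closed cap spans 120 to 152 mm above it. The cap, pressed, turns only anticlockwise from above; it lifts off once turned 50 to 125 degrees (75 to 90 is best).
- mouth (a point): On the bottle's axis, 140 mm above its origin: top of the white spring insert in the mouth. Its spring pushes the closed cap up with about 4 N, plus 1 N per mm pressed. The cap must be kept more than 4.5 mm down (6 to 8 mm is best; hard stop at 8 mm, about 12 N) for the first 50 degrees of its turn; otherwise it stays locked and can neither turn nor lift.
- cap_center (a point): Centre (half-way up) of the white round safety cap, loose, 49 mm in diameter, 32 mm high, about 30 g, with ribbed sides and a red line across its top along its x axis; z up. Closed, it sits on the bottle's axis, centre 136 mm above the bottle's origin, x along the bottle's x. How it unlocks: see mouth and bottle.
- tumbler_rim (a point): Centre of the rim of a heavy glass tumbler, loose, 80 mm across, 90 mm high, standing on the trolley; bystander.
Mind the look-alikes: they are no part of the job. Of the things shaped like the part that bears cap_center, the white one is meant.

How it is judged:
By the outcome, as a careful person would: the job done as asked, in the order asked, and still so for the second after the job is handed in, while the arm keeps its last pose, push and grip.
It also fails if it takes over 48 s, if anything falls off the work surface, if the arm or the gripper's body presses on something with over 40 N, if the wrist force passes 120 N, or if a joint passes its speed limit or range.

## Robot

A 7-joint arm with a two-finger parallel gripper is mounted at the origin on the work surface. World frame = base frame: x ahead of the robot, y to its left, z up, the work surface at z = 0. Lengths are in m, angles in rad, forces in N, time in s.
With the tool pointing down it reaches from about 0.4 to 0.875 m from the base axis. Payload 19.3 kg.
Tool frame: the origin (TCP) lies on the centre line of the jaws, within the pads' length; the fingertips stand 8 mm ahead of it and the grasp point (between the pads) lies 11 mm behind it; z points along the fingers, y is the line along which they close (so a half turn about z gives the same grasp; the last joint's range is limited). The gripper opens to 85 mm and grips with 20 to 120 N. Pads are 22 mm wide; open, the fingers measure 114 mm over their backs; the gripper's body (76 mm by 85 mm) begins 54 mm behind the grasp point. The pads swing forward as they close: fully open they stand 13 mm farther back than shut.
Start: joints at [1.044, 0.521, -0.036, 1.599, 0.021, 1.021, -0.113], TCP at [0.276, -0.561, 0.239] pointing down, gripper open.
Joint ranges: [-2.91, 2.91], [-0.3, 2.13], [-1.5, 1.42], [0.17, 2.43], [-1.26, 4.41], [0.16, 1.93], [-2.52, 2.52]. Speed limits (rad/s): [1.89, 1.89, 2.39, 2.39, 3.01, 3.01, 3.01].

## Interface

Orientations are given as [roll, pitch, yaw] about the fixed x, y, z axes, in that order (R = Rz(yaw) Ry(pitch) Rx(roll)).
In Python, from workcell import status, grab_frame, camera_params, bot, search_frame, silhouettes gives the robot as it stands.
- The arm moves only by the shell command python3 -m creep 'ROWS' [FORCE]. ROWS is JSON, a list of rows, each a list of 5 numbers: the shift along the tool's x, y, z in units of 60 mm (1.0 is 60 mm), then the turn about the tool's z in units of 8 degrees (1.0 is 8 degrees), then the opening, from 0 (shut) to 1 (fully open). In form: [[x, y, z, twist, hand], ...]. A call has 1 to 5 rows; each row is the pose to reach, as a shift and turn from the pose commanded when the call began, along the tool's axes at that moment; what a row does not reach only later rows make up. A row lasts 1/8 s, in which the tool goes at most 62.5 mm and 10.7 degrees, less where a joint would pass 70% of its speed; a pose out of reach is approached as far as the arm can. A call with a gripper value outside its range is refused whole. The fingers move at their own pace and stop on an object; FORCE is the grip in N (left out, the last holds). Time passes only in rows, so rows that repeat a pose let the fingers close. It gives the time, the measured TCP pose, the force, the opening and the grip force at its end, in the units of the state.
- status.observe(): the state, without advancing time (a new reading comes with each control period).
- grab_frame(name): name is "scene" or "top" or "wrist"; returns the picture (400x640x3 uint8, blue, green, red); there is no depth.
- camera_params(name): a dict with "K" (3x3 intrinsics, pixels), "rvec" (rotation vector, rad) and "tvec" (3), from world to camera coordinates, as OpenCV has them; the wrist camera has in their place "tool_from_camera" (4x4, takes a point from camera to tool coordinates, whose origin is the TCP and whose axes are the flange's). Camera axes: x right, y down, z forward; pixel columns grow to the right and rows downward; lengths in m; the calibration is good to about 2 mm. A picture is of the moment at which its call begins: read the wrist's pose just before it. camera_params takes no time and is no camera call.
- bot.job_done(): hands the job in; it is judged then, once.
Trained networks look in the newest picture that a camera, given by its name, has taken for a name from the list of things; names that differ only in an ending like _2 or _b are one class to them, and where a whole thing is asked for, a point or a joint stands for the part that bears it (a point fixed in the world has none). Each returns a list of dicts, best first, with "p" (0 to 1); they miss things now and then, are a little off and sometimes report something else, mostly with a low value. They report only what shows in the picture. A call takes as long as a camera call. They do not tell look-alikes from the thing itself.
- search_frame(camera, name): "extent" ([left, top, right, bottom] as shares, 0 to 1, of the picture: columns of its width, rows of its height, round what is visible of it).
- silhouettes(camera, name): "mask" (400x640 bool, what is visible of it) and "extent" ([left, top, right, bottom] as shares, 0 to 1, of the picture: columns of its width, rows of its height, round what is visible of it).
The state is a dict: "clock": time; "qpos": joint angles; "qd": joint speeds; "joint_efforts": joint torques, N m; "position": TCP position; "tool_rot": TCP orientation; "force": force on the tool from outside, world axes, zero at the start; "moment": the same for the moment, N m; "grip_width": finger opening in m; "finger_force": force on a finger pad.
Only numpy, scipy, OpenCV 4.12 (cv2) and the standard library are available. Lean on these libraries where they do the work, as an engineer would, in place of code of your own. Each camera call takes 0.05 s, during which the arm holds its last target. There are 200 camera calls.

## Working session

There is one attempt and no reset: what is moved stays moved. The work goes in short steps, Python scripts to look and compute and a shell command to move; the robot and the scene stay as the last step left them, time stands still between calls to the robot, and variables do not carry over. Pictures are saved under pics/ and viewed, at most 10 in all, crops included, and the job is handed in when it is done.

```bash
mkdir -p pics; ls
cat > h.py <<'E'
import numpy as np, cv2
from workcell import status, grab_frame, camera_params, bot, search_frame, silhouettes
from scipy.spatial.transform import Rotation as R
def T_tool():
    s=status.observe(); T=np.eye(4); T[:3,:3]=R.from_euler('xyz',s['tool_rot']).as_matrix(); T[:3,3]=s['position']; return T
def cam(name,T=None):
    p=camera_params(name); K=np.array(p['K'])
    if 'rvec' in p:
        Rm=cv2.Rodrigues(np.array(p['rvec'],float))[0]; return K,Rm.T,-Rm.T@np.array(p['tvec'],float).ravel()
    C=T@np.array(p['tool_from_camera']); return K,C[:3,:3],C[:3,3]
def onplane(c,u,v,z):
    K,Rc,o=c; d=Rc@np.linalg.solve(K,[u,v,1.]); return o+d*(z-o[2])/d[2]
def proj(c,P):
    K,Rc,o=c; q=K@(Rc.T@(np.array(P)-o)); return q[:2]/q[2]
E
python3 - <<'E'
from h import *
s=status.observe(); print(s['clock'],s['position'],s['tool_rot'],s['grip_width'])
for n in ['scene','top']:
    cv2.imwrite(f'pics/{n}0.png',grab_frame(n))
    for o in ['wax_center','mould','dish','bottle','cap_center','tumbler_rim']:
        print(n,o,[(round(d['p'],2),np.round(np.array(d['extent'])*[640,400,640,400]).astype(int).tolist()) for d in search_frame(n,o)])
E
```

```text
pics
0.0 [ 0.27550498 -0.56063529  0.23870817] [-3.14043796e+00  6.08041418e-05  4.56741542e-01] 0.08545514411460967
scene wax_center [(0.62, [230, 276, 251, 295]), (0.15, [343, 134, 379, 175])]
scene mould [(0.93, [177, 269, 264, 336])]
scene dish [(0.98, [286, 191, 331, 225])]
scene bottle [(0.24, [177, 269, 265, 332])]
scene cap_center [(0.8, [357, 119, 377, 139]), (0.74, [230, 276, 253, 298]), (0.67, [335, 171, 360, 188])]
scene tumbler_rim [(0.73, [341, 245, 376, 295]), (0.38, [355, 118, 374, 136])]
top wax_center [(0.78, [419, 192, 439, 211])]
top mould [(0.6, [408, 184, 487, 240])]
top dish [(0.72, [296, 205, 337, 252])]
top bottle [(0.68, [409, 180, 487, 240]), (0.6, [188, 215, 230, 251]), (0.49, [296, 205, 336, 251])]
top cap_center [(0.8, [180, 216, 206, 236]), (0.71, [215, 269, 244, 290]), (0.53, [243, 214, 262, 238])]
top tumbler_rim [(0.95, [338, 115, 367, 149])]
```

View pics/scene0.png

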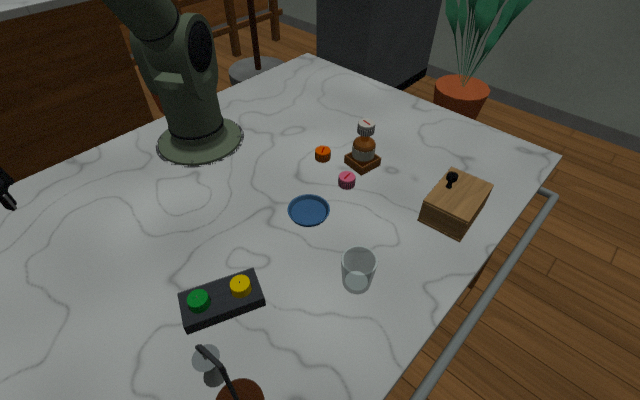

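View pics/top0.png

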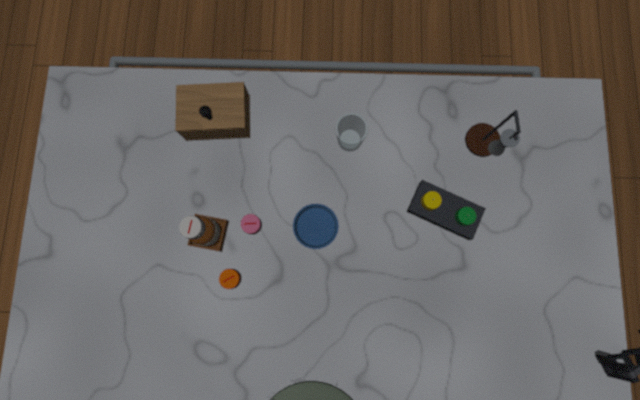

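Both pictures show yellow wax at top (432,201) and green at (467,215) in the dark mould, with the blue dish at (316,226). There are three cap-like things: white on the bottle at (190,227), pink at (251,224) and orange at (230,279). The white one sits on the amber bottle, so it fits. I'll confirm both targets in one crop and measure.

```bash
cat > m.py <<'E'
from h import *
im={n:grab_frame(n) for n in ['top','scene']}
c={n:cam(n) for n in im}
a=cv2.resize(im['top'][185:300,170:285],(400,400),interpolation=3); b=cv2.resize(im['top'][165:265,390:490],(400,400),interpolation=3)
cv2.imwrite('pics/crop1.png',np.hstack([a,b]))
def blob(n,lo,hi,box):
    h=cv2.cvtColor(im[n],cv2.COLOR_BGR2HSV); m=cv2.inRange(h,lo,hi); k=np.zeros_like(m); x0,y0,x1,y1=box; k[y0:y1,x0:x1]=m[y0:y1,x0:x1]
    cs,_=cv2.findContours(k,0,2); q=max(cs,key=cv2.contourArea); (u,v),(w,hh),_=cv2.minAreaRect(q); return u,v,w,hh
for nm,lo,hi,bx,zz in [('yellow',(22,120,60),(35,255,255),{'top':(400,170,500,250),'scene':(170,260,270,340)},.05),
  ('green',(45,100,30),(85,255,255),{'top':(400,170,500,250),'scene':(170,260,270,340)},.05),
  ('blue',(95,100,30),(125,255,255),{'top':(280,190,350,260),'scene':(270,180,340,240)},.014),
  ('capline',(0,90,60),(8,255,255),{'top':(178,214,206,240),'scene':(354,115,380,129)},.152),]:
    for n in im:
        try: u,v,w,h=blob(n,lo,hi,bx[n]); print(nm,n,np.round([u,v,w,h],1),onplane(c[n],u,v,zz).round(4))
        except Exception as e: print(nm,n,e)
for n in im:
    r=silhouettes(n,'mould')[0]; q=cv2.minAreaRect(cv2.findContours(r['mask'].astype(np.uint8),0,2)[0][0]); print(n,'mould',[onplane(c[n],*p,.032).round(3).tolist() for p in cv2.boxPoints(q)])
    for r in silhouettes(n,'cap_center'):
        ys,xs=np.nonzero(r['mask']); print(n,'cap',round(r['p'],2),xs.mean(),ys.mean(),onplane(c[n],xs.mean(),ys.mean(),.145).round(4))
    r=search_frame(n,'tumbler_rim')[0]['extent']; print('tumb',onplane(c[n],(r[0]+r[2])*320,(r[1]+r[3])*200,.045).round(3))
E
python3 m.py
```

```text
yellow top [431. 200.  18.  20.] [ 0.5689 -0.275   0.05  ]
yellow scene [240.2 285.5  22.5  20.9] [ 0.5766 -0.2782  0.05  ]
green top [465.4 215.8  18.8  20.6] [ 0.5325 -0.3571  0.05  ]
green scene [198.2 300.4  24.1  22.4] [ 0.5412 -0.3596  0.05  ]
blue top [315.3 225.8  42.4  43.1] [0.5023 0.0052 0.014 ]
blue scene [308.5 210.5  31.   41. ] [0.5072 0.0031 0.014 ]
capline top [189.5 226.5   1.2  11.4] [0.4775 0.2717 0.152 ]
capline scene [366.1 121.9   7.2   0.8] [0.4786 0.2713 0.152 ]
top mould [[0.54, -0.214, 0.032], [0.629, -0.254, 0.032], [0.556, -0.418, 0.032], [0.47, -0.376, 0.032]]
top cap 0.82 192.03728070175438 227.26973684210526 [0.4767 0.2685 0.145 ]
top cap 0.6 251.14076246334312 224.48093841642228 [0.4864 0.1404 0.145 ]
top cap 0.57 230.1413881748072 278.82519280205656 [0.3693 0.178  0.145 ]
tumb [ 0.735 -0.08   0.045]
scene mould [[0.476, -0.387, 0.032], [0.548, -0.22, 0.032], [0.646, -0.265, 0.032], [0.575, -0.416, 0.032]]
scene cap 0.78 322.44166666666666 153.54583333333332 [0.48   0.0862 0.145 ]
scene cap 0.76 366.03691275167785 126.93959731543625 [0.4881 0.2598 0.145 ]
tumb [ 0.742 -0.068  0.045]
```

View pics/crop1.png

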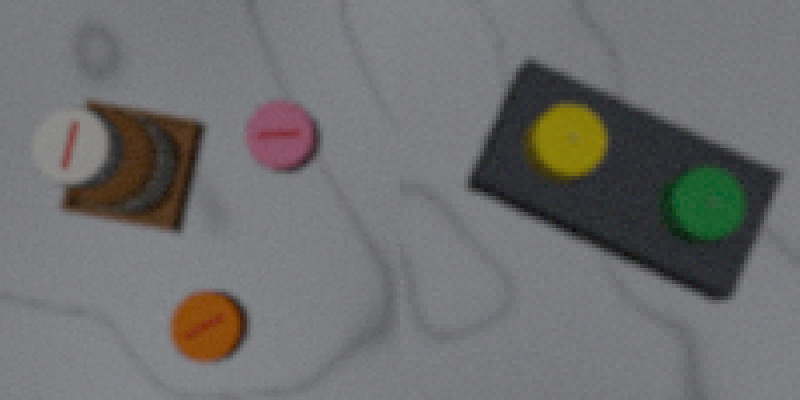

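The crop confirms it: the left panel shows the white cap with the red line on the amber bottle, pink and orange being loose look-alikes. The right panel shows yellow in the upper-left cavity. Now I'll approach the wax.

```bash
cat >> h.py <<'E'
def goto(P,yawdeg=None):
    """print shift/turn in creep units from present pose"""
    T=T_tool(); d=T[:3,:3].T@(np.array(P)-T[:3,3])/.06
    yaw=np.degrees(R.from_matrix(T[:3,:3]).as_euler('xyz')[2])
    print('shift',d.round(3),'twist',None if yawdeg is None else round(-(yawdeg-yaw)/8,3),'yaw',round(yaw,2),'tcp',T[:3,3].round(4))
E
python3 -c "
from h import *
goto([.571,-.276,.16],66)
print(status.observe()['clock'])"
```

```text
shift [ 6.512 -2.09   1.321] twist -4.978 yaw 26.17 tcp [ 0.2757 -0.5609  0.2393]
1.1
```

```bash
python3 -m creep '[[0.9,-0.29,0,-1,1],[1.8,-0.58,0,-2,1],[2.7,-0.87,0,-3,1],[3.6,-1.16,0.3,-4,1],[4.5,-1.45,0.5,-4.98,1]]'
python3 -c "
from h import *
goto([.571,-.276,.16],66)"
```

```text
clock: 1.72
position: [0.4806, -0.3624, 0.2089]
tool_rot: [3.141, 0.0, 1.156]
force: [-0.1, -0.6, 0.4]
grip_width: 0.0851
finger_force: 0.0
shift [1.925 0.799 0.815] twist 0.032 yaw 66.26 tcp [ 0.4806 -0.3624  0.2089]
```

```bash
python3 -m creep '[[0.7,0.3,0.25,0,1],[1.3,0.55,0.55,0,1],[1.93,0.8,0.81,0,1],[1.93,0.8,0.81,0,1]]'
cat > w.py <<'E'
from h import *
import sys
T=T_tool(); i=grab_frame('wrist'); cv2.imwrite('pics/'+sys.argv[1],i); c=cam('wrist',T)
lo,hi,z=eval(sys.argv[2])
m=cv2.inRange(cv2.cvtColor(i,cv2.COLOR_BGR2HSV),lo,hi); q=max(cv2.findContours(m,0,2)[0],key=cv2.contourArea)
(u,v),wh,_=cv2.fitEllipse(cv2.convexHull(q)); P=onplane(c,u,v,z); print('px',u,v,wh,'P',P.round(4),'cam',c[2].round(3))
goto(P)
E
python3 w.py w1.png "((22,100,40),(35,255,255),.054)"
```

```text
clock: 2.22
position: [0.5721, -0.274, 0.1593]
tool_rot: [-3.14, -0.002, 1.157]
force: [-0.9, -0.6, 0.9]
grip_width: 0.0853
finger_force: 0.0
px 313.0914306640625 207.78457641601562 (54.4945182800293, 59.315189361572266) P [ 0.5712 -0.2745  0.054 ] cam [ 0.599 -0.214  0.294]
shift [ 0.026 -0.007  1.768] twist None yaw 66.14 tcp [ 0.571  -0.2762  0.16  ]
```

View pics/w1.png

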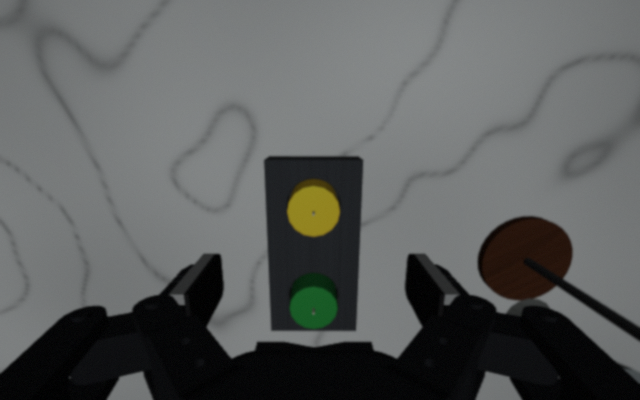

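The wrist view has the yellow wax, wick at (313,212), centred between the fingers; the green block is at (313,303), off the jaw line. Descending straight.

```bash
python3 -m creep '[[0,0,0.7,0,1],[0,0,1.3,0,1],[0,0,1.7,0,1],[0,0,1.94,0,1],[0,0,1.94,0,1]]' 30
python3 -m creep '[[0,0,0,0,0.3],[0,0,0,0,0.3],[0,0,0,0,0.3],[0,0,0,0,0.3],[0,0,0,0,0.3]]' 30
```

```text
clock: 2.9
position: [0.57, -0.278, 0.0441]
tool_rot: [-3.141, 0.0, 1.151]
force: [0.5, 0.4, -0.2]
grip_width: 0.0855
finger_force: 0.0
clock: 3.52
position: [0.5709, -0.2777, 0.0454]
tool_rot: [3.14, 0.0, 1.152]
force: [-2.2, 0.5, 9.6]
grip_width: 0.0428
finger_force: 29.3
```

```bash
python3 -m creep '[[0,0,-0.15,0,0.3],[0,0,-0.4,0,0.3],[0,0,-0.9,0,0.3],[0,0,-1.4,0,0.3],[0,0,-1.4,0,0.3]]' 35
python3 - <<'E'
from h import *
goto([.5045,.004,.12],66)
cv2.imwrite('pics/w2.png',np.hstack([grab_frame('wrist')[100:400,120:520],cv2.resize(grab_frame('scene')[200:350,150:350],(400,300))]))
E
```

```text
clock: 4.15
position: [0.5718, -0.278, 0.1316]
tool_rot: [3.137, -0.0, 1.152]
force: [0.3, 1.0, -0.8]
grip_width: 0.0425
finger_force: 35.7
shift [ 3.838 -2.937  0.18 ] twist -0.0 yaw 66.0 tcp [ 0.5718 -0.278   0.1316]
```

View pics/w2.png

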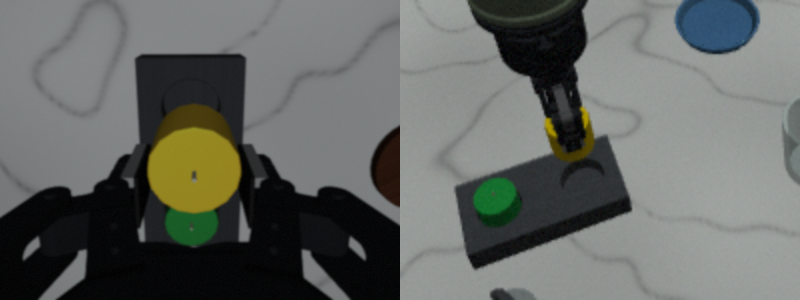

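The wax is out and held upright (wick at crop (194,177)); green is still in its cavity. Next I'll move towards the dish.

```bash
python3 -m creep '[[0.4,-0.3,0,0,0.3],[1.0,-0.75,0,0,0.3],[1.7,-1.3,0,0,0.3],[2.3,-1.8,0,0,0.3],[2.8,-2.15,0,0,0.3]]'
python3 -m creep '[[0,0,0,0,0.3]]'
cat > d.py <<'E'
from h import *
T=T_tool(); i=grab_frame('wrist'); cv2.imwrite('pics/w3.png',i); c=cam('wrist',T)
h=cv2.cvtColor(i,cv2.COLOR_BGR2HSV)
m=cv2.inRange(h,(95,90,25),(125,255,255)); q=max(cv2.findContours(m,0,2)[0],key=cv2.contourArea); print(cv2.boundingRect(q))
e=cv2.fitEllipse(cv2.convexHull(q)); print(e); D=onplane(c,*e[0],.017); print('dish',D.round(4))
y=cv2.inRange(h,(22,130,90),(35,255,255)); q=max(cv2.findContours(y,0,2)[0],key=cv2.contourArea); print('wax',cv2.boundingRect(q))
W=onplane(c,314,277,T[2,3]+.0156); print('wick in tool',(np.linalg.inv(T)@np.r_[W,1]).round(4))
goto([D[0],D[1],T[2,3]])
E
python3 d.py
```

```text
clock: 4.88
position: [0.5199, -0.0697, 0.1278]
tool_rot: [-3.14, 0.0, 1.153]
force: [0.3, 0.0, -1.5]
grip_width: 0.0424
finger_force: 35.7
clock: 5.0
position: [0.5203, -0.0687, 0.1279]
tool_rot: [-3.14, -0.0, 1.156]
force: [-0.0, 0.6, 0.1]
grip_width: 0.0426
finger_force: 35.7
(182, 51, 146, 151)
((254.9025421142578, 126.1215591430664), (143.72035217285156, 152.1939697265625), 150.6438751220703)
dish [0.5039 0.0076 0.017 ]
wax (268, 227, 93, 86)
wick in tool [ 1.90e-03  2.00e-04 -1.56e-02  1.00e+00]
shift [ 1.08e+00 -7.83e-01  1.00e-03] twist None yaw 66.13 tcp [ 0.5207 -0.0706  0.128 ]
```

View pics/w3.png

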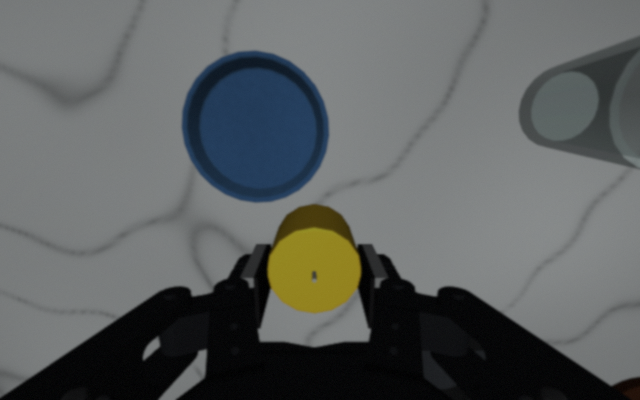

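Dish is at (255,126) and the wax wick at (314,275), held straight. Now to centre it over the dish and go down.

```bash
python3 -m creep '[[0.4,-0.3,0,0,0.3],[0.8,-0.6,0,0,0.3],[1.04,-0.78,0.3,0,0.3],[1.04,-0.78,0.8,0,0.3],[1.04,-0.78,1.2,0,0.3]]'
python3 -m creep '[[0,0,0.05,0,0.3],[0,0,0.1,0,0.3],[0,0,0.1,0,0.3]]'
```

```text
clock: 5.68
position: [0.5035, 0.0034, 0.055]
tool_rot: [-3.141, 0.001, 1.151]
force: [-0.6, 0.0, -0.6]
grip_width: 0.0423
finger_force: 35.7
clock: 6.05
position: [0.504, 0.0042, 0.0509]
tool_rot: [3.141, -0.0, 1.152]
force: [-0.9, -0.6, -0.3]
grip_width: 0.0421
finger_force: 35.7
```

```bash
python3 -m creep '[[0,0.03,0.04,0,0.3],[0,0.03,0.08,0,0.3],[0,0.03,0.12,0,0.3],[0,0.03,0.15,0,0.3],[0,0.03,0.15,0,0.3]]'
python3 -m creep '[[0,0,0.02,0,0.3],[0,0,0.02,0,0.3]]'
```

```text
clock: 6.68
position: [0.5051, 0.0038, 0.0411]
tool_rot: [-3.141, 0.0, 1.152]
force: [-0.3, -1.0, 1.4]
grip_width: 0.0424
finger_force: 35.7
clock: 6.92
position: [0.5052, 0.0038, 0.0401]
tool_rot: [-3.142, -0.0, 1.152]
force: [0.2, -0.2, -0.5]
grip_width: 0.0421
finger_force: 35.7
```

```bash
python3 -m creep '[[0,0,0.02,0,0.3],[0,0,0.02,0,0.3]]'; python3 -m creep '[[0,0,0.02,0,0.3],[0,0,0.02,0,0.3]]'
```

```text
clock: 7.18
position: [0.5053, 0.0038, 0.0394]
tool_rot: [3.141, 0.0, 1.152]
force: [-3.8, 0.3, 13.2]
grip_width: 0.0425
finger_force: 36.9
clock: 7.42
position: [0.5053, 0.0038, 0.0391]
tool_rot: [3.141, 0.0, 1.152]
force: [-9.0, 0.8, 39.5]
grip_width: 0.0423
finger_force: 39.4
```

Contact. I'll ease off the load before releasing.

```bash
python3 -m creep '[[0,0,-0.03,0,0.3],[0,0,-0.03,0,0.3]]'; python3 -m creep '[[0,0,0,0,0.7],[0,0,0,0,1],[0,0,0,0,1],[0,0,0,0,1],[0,0,0,0,1]]'
```

```text
clock: 7.68
position: [0.5053, 0.0037, 0.0396]
tool_rot: [3.141, -0.0, 1.152]
force: [-0.4, -0.3, -0.2]
grip_width: 0.0426
finger_force: 36.0
clock: 8.3
position: [0.5052, 0.0038, 0.0395]
tool_rot: [-3.142, -0.0, 1.152]
force: [-0.1, 0.5, -0.2]
grip_width: 0.0851
finger_force: 0.0
```

```bash
python3 -m creep '[[0,0,-0.5,0,1],[0,0,-1.4,0,1],[0,0,-2.3,0,1],[0,0,-3.2,0,1],[0,0,-3.5,0,1]]'
python3 - <<'E'
from h import *
goto([.478,.2715,.24],90)
print(np.round(status.observe()['qpos'],3))
cv2.imwrite('pics/w4.png',np.hstack([cv2.resize(grab_frame('top')[190:265,270:370],(400,300)),cv2.resize(grab_frame('scene')[170:245,260:360],(400,300))]))
E
```

```text
clock: 8.93
position: [0.5061, 0.0038, 0.2527]
tool_rot: [3.138, -0.002, 1.152]
force: [-0.5, -0.6, -0.4]
grip_width: 0.0855
finger_force: 0.0
shift [ 3.885 -2.244  0.21 ] twist -3.0 yaw 66.0 tcp [0.5061 0.0038 0.2527]
[ 0.117  0.327 -0.305  1.884  0.12   0.943 -0.662]
```

View pics/w4.png

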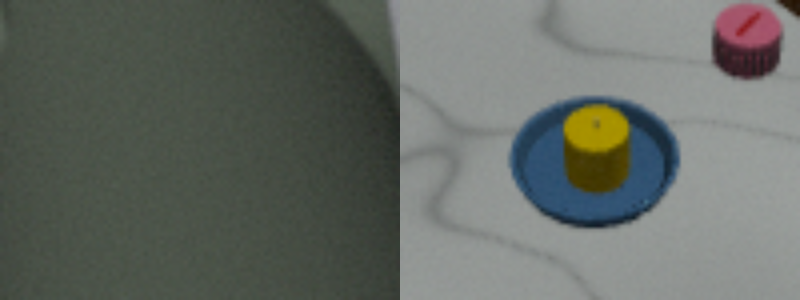

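The wax stands upright in the middle of the dish. On to the cap.

```bash
python3 -m creep '[[0.5,-0.3,0,-0.6,1],[1.3,-0.75,0,-1.2,1],[2.1,-1.2,0,-1.8,1],[2.9,-1.7,0,-2.4,1],[3.6,-2.1,0,-3,1]]'
python3 -c "
from h import *
goto([.478,.2715,.25],90)"
```

```text
clock: 9.65
position: [0.4769, 0.2542, 0.2484]
tool_rot: [-3.14, 0.0, 1.575]
force: [0.1, -1.1, 0.2]
grip_width: 0.0851
finger_force: 0.0
shift [ 0.288  0.019 -0.027] twist 0.027 yaw 90.22 tcp [0.4769 0.2542 0.2484]
```

```bash
python3 -m creep '[[0.28,0.02,0,0,1],[0.28,0.02,0,0,1],[0.28,0.02,0,0,1]]'
python3 - <<'E'
from h import *
T=T_tool(); i=grab_frame('wrist'); cv2.imwrite('pics/w5.png',i); c=cam('wrist',T)
for r in silhouettes('wrist','cap_center'):
    (u,v),rr=cv2.minEnclosingCircle(max(cv2.findContours(r['mask'].astype(np.uint8),0,2)[0],key=cv2.contourArea)); print(round(r['p'],2),u,v,rr,onplane(c,u,v,.15).round(4))
m=cv2.inRange(cv2.cvtColor(i,cv2.COLOR_BGR2HSV),(0,110,60),(6,255,255))
for q in cv2.findContours(m,0,2)[0]:
    if cv2.contourArea(q)>15: e=cv2.minAreaRect(q); print('red',e,onplane(c,*e[0],.152).round(4),[onplane(c,*p,.152).round(3).tolist() for p in cv2.boxPoints(e)])
print(proj(c,[.478,.2715,.152]), np.round(status.observe()['qpos'],2)); goto([.478,.2715,.152])
E
```

```text
clock: 10.02
position: [0.4794, 0.2677, 0.249]
tool_rot: [-3.141, 0.001, 1.569]
force: [0.1, -0.4, 0.4]
grip_width: 0.0853
finger_force: 0.0
0.96 311.67242431640625 201.01724243164062 32.45756149291992 [0.4774 0.2739 0.15  ]
0.89 331.5 256.30487060546875 22.012317657470703 [0.4936 0.2266 0.15  ]
0.58 225.4503173828125 224.866455078125 22.940671920776367 [0.4079 0.2542 0.15  ]
0.35 491.0 393.0249938964844 16.14632797241211 [0.6473 0.0849 0.15  ]
red ((222.3845977783203, 228.576904296875), (23.020057678222656, 2.773500919342041), 56.30992889404297) [0.4058 0.2518 0.152 ] [[0.4, 0.259, 0.152], [0.402, 0.26, 0.152], [0.411, 0.244, 0.152], [0.409, 0.243, 0.152]]
red ((312.4479675292969, 205.33815002441406), (37.48209762573242, 4.333629608154297), 8.746162414550781) [0.478  0.2709 0.152 ] [[0.463, 0.272, 0.152], [0.464, 0.275, 0.152], [0.493, 0.27, 0.152], [0.492, 0.267, 0.152]]
[312.49483855 204.62449452] [-0.27  0.42 -0.47  1.77  0.22  1.   -0.82]
shift [ 0.063 -0.024  1.622] twist None yaw 89.9 tcp [0.4795 0.2678 0.2493]
```

View pics/w5.png

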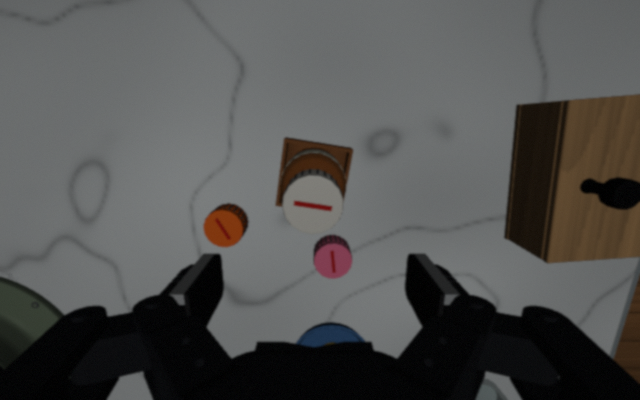

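The wrist view shows the white cap on the bottle at (312,205), red line along the jaw direction; pink (331,256) and orange (225,225) are the look-alikes, clear of the jaws. All estimates agree on about (0.478, 0.271), so I'll go down and grip.

```bash
python3 -m creep '[[0.055,-0.02,0,0,1],[0.055,-0.02,0.4,0,1],[0.055,-0.02,0.9,0,1],[0.055,-0.02,1.4,0,1],[0.055,-0.02,1.7,0,1]]' 60
python3 -c "
from h import *
goto([.478,.271,.130],90)"
```

```text
clock: 10.75
position: [0.4777, 0.2721, 0.1464]
tool_rot: [-3.141, 0.0, 1.571]
force: [-0.4, -1.6, 0.0]
grip_width: 0.0853
finger_force: 0.0
shift [-0.018  0.005  0.273] twist -0.001 yaw 89.99 tcp [0.4777 0.2721 0.1464]
```

```bash
python3 -m creep '[[-0.02,0,0.27,0,1],[-0.02,0,0.27,0,1],[-0.02,0,0.27,0,0.3],[-0.02,0,0.27,0,0.3],[-0.02,0,0.27,0,0.3]]' 60
python3 -m creep '[[0,0,0,0,0.3],[0,0,0,0,0.3]]' 60
```

```text
clock: 11.38
position: [0.4783, 0.2714, 0.132]
tool_rot: [3.141, -0.001, 1.571]
force: [-1.0, -0.7, 4.2]
grip_width: 0.0474
finger_force: 60.9
clock: 11.62
position: [0.4783, 0.2714, 0.1316]
tool_rot: [3.141, -0.001, 1.571]
force: [1.0, 0.9, 5.0]
grip_width: 0.0474
finger_force: 60.9
```

```bash
python3 -m creep '[[0,0,0.04,0,0.3],[0,0,0.07,0,0.3],[0,0,0.1,0,0.3],[0,0,0.1,0,0.3]]' 80
python3 -m creep '[[0,0,0,0,0.3]]' 80
```

```text
clock: 12.12
position: [0.4782, 0.2714, 0.1256]
tool_rot: [3.141, -0.0, 1.571]
force: [0.3, 0.0, 9.8]
grip_width: 0.0472
finger_force: 82.0
clock: 12.25
position: [0.4783, 0.2714, 0.1257]
tool_rot: [3.141, -0.0, 1.571]
force: [-0.1, -0.5, 9.7]
grip_width: 0.0471
finger_force: 82.0
```

```bash
python3 -m creep '[[0,0,0.018,0,0.3],[0,0,0.018,-0.5,0.3],[0,0,0.018,-1.1,0.3],[0,0,0.018,-1.7,0.3],[0,0,0.018,-2.2,0.3]]'
python3 -c "
from h import *
goto([.478,.271,.1246],172)
print(status.observe()['moment'],status.observe()['force'])"
```

```text
clock: 12.88
position: [0.4783, 0.2716, 0.1248]
tool_rot: [3.14, -0.0, 1.881]
force: [-0.6, 0.3, 11.2]
grip_width: 0.0468
finger_force: 82.2
shift [-0.007 -0.008  0.003] twist -8.031 yaw 107.75 tcp [0.4783 0.2716 0.1248]
[-0.00547348 -0.01194364 -0.06114542] [-0.60845651  0.3364074  11.23445487]
```

```bash
python3 -m creep '[[0,0,0,-0.7,0.3],[0,0,0,-1.4,0.3],[0,0,0,-2.1,0.3],[0,0,0,-2.8,0.3],[0,0,0,-3.5,0.3]]'
python3 -m creep '[[0,0,0,-0.7,0.3],[0,0,0,-1.4,0.3],[0,0,0,-2.1,0.3],[0,0,0,-2.8,0.3],[0,0,0,-3.5,0.3]]'
python3 -c "
from h import *
goto([.478,.271,.1246],173)
print(status.observe()['moment'],status.observe()['force'])"
```

```text
clock: 13.5
position: [0.4783, 0.2716, 0.1248]
tool_rot: [3.14, 0.0, 2.37]
force: [-0.2, -0.2, 10.9]
grip_width: 0.0473
finger_force: 82.2
clock: 14.12
position: [0.4783, 0.2716, 0.1247]
tool_rot: [3.141, 0.001, 2.859]
force: [-0.7, 0.3, 12.2]
grip_width: 0.0474
finger_force: 82.3
shift [ 0.002 -0.011  0.002] twist -1.151 yaw 163.79 tcp [0.4783 0.2716 0.1247]
[-0.02323601  0.04044709 -0.03540336] [-0.66834976  0.30491223 12.24848171]
```

```bash
python3 -m creep '[[0,0,0,-0.6,0.3],[0,0,0,-1.1,0.3],[0,0,0,-1.1,0.3],[0,0,0,-1.1,0.3]]'
python3 - <<'E'
from h import *
T=T_tool(); i=grab_frame('wrist'); c=cam('wrist',T)
cv2.imwrite('pics/w6.png',np.hstack([i[100:400,120:520],cv2.resize(grab_frame('scene')[80:185,300:440],(400,300))]))
print(R.from_matrix(T[:3,:3]).as_euler('xyz',degrees=True))
E
```

```text
clock: 14.62
position: [0.4783, 0.2716, 0.1247]
tool_rot: [3.141, 0.001, 3.009]
force: [-0.2, -0.3, 11.0]
grip_width: 0.0472
finger_force: 82.3
[1.79953282e+02 4.78934452e-02 1.72408810e+02]
```

View pics/w6.png

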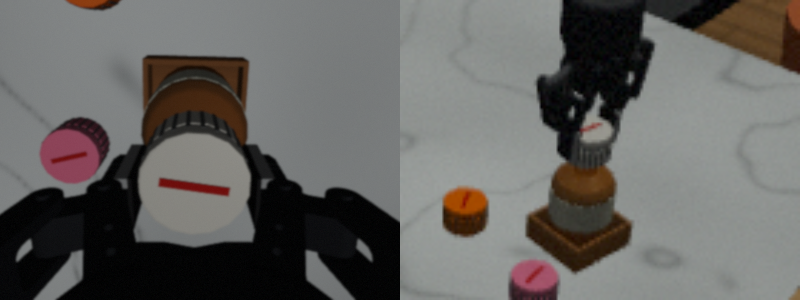

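The red line keeps its angle to the jaws (crop (194,187)), so the cap turned with them, about 82°. Lifting.

```bash
python3 -m creep '[[0,0,-0.1,0,0.3],[0,0,-0.3,0,0.3],[0,0,-0.7,0,0.3],[0,0,-1.1,0,0.3],[0,0,-1.53,0,0.3]]'
python3 -m creep '[[0,0,0,0,0.3],[0,0,0,0,0.3],[0,0,0,0,0.3]]'
python3 - <<'E'
from h import *
goto([.478,.271,.2167],172.4)
cv2.imwrite('pics/w7.png',np.hstack([grab_frame('wrist')[100:400,120:520],cv2.resize(grab_frame('scene')[70:235,270:490],(400,300))]))
E
```

```text
clock: 15.35
position: [0.4776, 0.271, 0.2168]
tool_rot: [-3.141, -0.001, 3.009]
force: [0.0, -0.0, 0.1]
grip_width: 0.0468
finger_force: 82.0
clock: 15.72
position: [0.4776, 0.2709, 0.2153]
tool_rot: [-3.141, -0.001, 3.009]
force: [-0.1, -0.6, 0.3]
grip_width: 0.0466
finger_force: 82.0
shift [-0.006  0.002 -0.023] twist 0.002 yaw 172.41 tcp [0.4776 0.2709 0.2153]
```

View pics/w7.png

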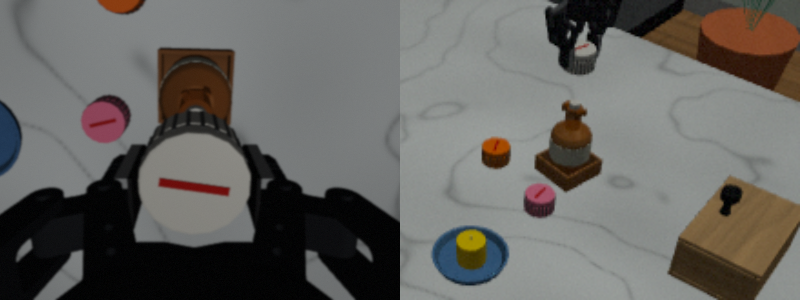

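The cap is off and held upright above the open mouth (right panel: cap (583,57), mouth (573,108)), and the wax is upright in the dish at (470,250). Handing in.

```bash
python3 -c "
from workcell import bot
print(bot.job_done())"
```

```text
the job is handed in; nothing more can be done
None
```

The job is handed in at about 16 s: the yellow wax stands upright in the middle of the blue dish, and the white cap is off, held upright about 7 cm above the bottle mouth; setting the wax down briefly read 39.5 N at the wrist before I eased off.

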